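# Clamp the oilstone in its bench holder

### The job

Get the oilstone ready for honing gravers: lay the dark oilstone flat in the channel of the green holder and slide it under the raised brass foot until its end meets the stop at the post. Then turn the T-handle clockwise, taking fresh grips as needed, until rising resistance shows that the stone is firmly clamped, but do not force the screw further. Let go of everything.

Things in the scene. Friction and masses are not known exactly. Their poses are not given: they have to be found in the camera images.
- stone: the loose dark grey oilstone, a plain bar 42 x 150 x 22 mm (x, y, z), 0.3 to 0.6 kg, lying flat on the bench. Origin: centre of its underside; y along its length, z up. Either end may go first.
- clamp: the green stone holder, fixed to the bench. Origin: bench height, on the screw's vertical axis; z up; the channel runs along +y from post to open end. Bed: top 18 mm above the bench, 78 mm wide, y = -60 to +165 mm. Post: y = -63 to -25 mm, 117 mm high; its arm (36 mm wide) carries a round boss, radius 19 mm, about the axis, 91 to 125 mm above the bench.
- stop_mid (a point): middle of the stop face at bed height, 25 mm from the screw axis; axes as clamp. The channel runs +y from here between two steel rails 6 mm high and 8 mm thick, 50 mm apart inside (x = -25 to +25 mm), 188 mm long. A stone fully home has its centre 75 mm from here along +y (y = +50 mm of clamp, z = 18 mm).
- foot: the round brass pressing foot, radius 15 mm, under the boss on the screw axis; it moves straight up and down with the screw and does not turn. Its origin is not on it: its flat underside is 52 mm above this origin (see point foot_face).
- foot_face (a point): centre of the foot's flat underside; at the start 5 to 10 mm above the top of a stone lying in the channel (that top is 40 mm above the bench).
- handle (a joint): T-handle angle, 0 to 5.6 rad; grows clockwise seen from above, lowering handle and foot 5.7 mm per rad. The foot meets a stone in the channel at about 2.1 rad. Free running takes about 0.1 N m; from touching on a spring presses the foot: about 28 N more per rad, 0.4 N m more to turn, about 0.2 N m more if held still. Well clamped: 25 to 50 N; 75 N is forced. Stays where left.
- handle_mid (a point): middle of the T-handle bar, on the screw axis: a flat-sided level steel bar 80 mm long (x axis of this point), 14 mm wide (y), 14 mm high, a black ball of radius 8 mm at each end (92 mm overall). Its middle is 175 to 145 mm above the bench, sinking with the foot; below the bar it is free down to the boss (125 mm above the bench), but for the 12 mm thick neck of the screw on the axis.

How it is judged:
On the way, in this order (a step that is already met when the one before it is completed fails the run):
1. the stone lies flat in the channel, its end at the stop, not yet pressed by the foot (x of stone in the frame of clamp between -0.007 and 0.007 m and y of stone in the frame of clamp between 0.044 and 0.056 m and z of stone in the frame of clamp between 0.012 and 0.022 m and angle between stone's own z axis and vertical below 0.08 rad and angle between the y axis of stone and the y axis of clamp, either way round below 0.1 rad and contact force between foot and stone below 5 N), for 0.1 s.
2. the foot presses on the stone with 18 to 75 N (x of stone in the frame of clamp between -0.007 and 0.007 m and y of stone in the frame of clamp between 0.044 and 0.056 m and z of stone in the frame of clamp between 0.012 and 0.022 m and angle between stone's own z axis and vertical below 0.08 rad and angle between the y axis of stone and the y axis of clamp, either way round below 0.1 rad and contact force between foot and stone between 18 and 75 N), for 0.2 s.
At the end, for the whole second after the job is handed in: The stone lies flat in the channel at rest (within 7 mm of its centre line, 0.1 rad in line), its end within 6 mm of the stop, and the foot presses on it with 18 to 75 N, with everything released (all of step 2 and linear speed of stone below 0.02 m/s); the robot touches nothing.
It fails at once if the screw is forced: the foot presses on the stone with over 75 N (contact force between foot and stone above 75 N).
It also fails if it takes over 72 s, if anything falls off the work surface, if the arm or the gripper's body presses on something with over 40 N, if the wrist force passes 120 N, or if a joint passes its speed limit or range.

### The arm

A 7-joint arm with a two-finger parallel gripper is mounted at the origin on the work surface; the furniture and walls round the work are solid. World frame = base frame: x ahead of the robot, y to its left, z up, the work surface at z = 0. Lengths are in m, angles in rad, forces in N, time in s.
With the tool pointing down it reaches from about 0.375 to 0.925 m from the base axis. Payload 3.1 kg.
Tool frame: the origin (TCP) lies midway between the tips of the shut fingers; the grasp point (between the pads) lies 19 mm behind it (arm.pinch_z is the distance from the TCP to the grasp point, in m); z points along the fingers, y is the line along which they close (so a half turn about z gives the same grasp; the last joint's range is limited). The gripper opens to 85 mm and grips with 20 to 120 N. Pads are 22 mm wide; open, the fingers measure 114 mm over their backs; the gripper's body (76 mm by 85 mm) begins 54 mm behind the grasp point. The pads swing forward as they close: fully open they stand 13 mm farther back than shut.
Start: joints at [1.202, 0.383, 0.044, 1.598, -0.018, 1.161, -0.05], TCP at [0.174, -0.626, 0.231] pointing down, gripper open.
Joint ranges: [-2.61, 2.61], [-0.41, 2.15], [-1.48, 1.57], [0, 2.5], [-1.57, 4.71], [0.05, 1.97], [-2.85, 2.85]. Speed limits (rad/s): [2.79, 2.79, 3.14, 3.14, 3.14, 3.14, 3.14].

### API

Orientations are given as a unit quaternion [x, y, z, w].
In Python, from plant import arm, snapshot, camera_params, ticket, models gives the robot as it stands.
- The arm moves only by the tool move_arm, never from a script. Its argument "motion" is a list of rows, each a list of 3 entries, a list of its own where there are three numbers: the shift along the tool's x, y, z in mm, then the turn, a rotation vector about the tool's x, y, z in degrees, then the opening, from -1 (shut) to 1 (fully open). In form: [[[dx, dy, dz], [ax, ay, az], gripper], ...]. A call has 1 to 5 rows; each row shifts and turns the commanded pose from where the row before left it, along the tool's axes as they then stand; what a row does not reach is not made up. A row lasts 1/10 s, in which the tool goes at most 50 mm and 8.59 degrees, less where a joint would pass 70% of its speed; a pose out of reach is approached as far as the arm can. A call is refused whole if a number of a shift passes 50 or a number of a turn 8.59, either way. A call with a gripper value outside its range is refused whole. The fingers move at their own pace and stop on an object; "newtons" is the grip in N (left out, the last holds). Time passes only in rows, so rows that do not move let the fingers close. It gives the time, the measured TCP pose, the force, the opening and the grip force at its end, in the units of the state.
- arm.sense(): the state, without advancing time (a new reading comes with each control period).
- snapshot(name): name is "scene" or "side" or "wrist"; returns (picture, depth): 400x640x3 uint8, red, green, blue; 400x640 float32, m along the optical axis (not along the pixel's ray), 0 where there is no reading.
- camera_params(name): a dict with "vertical_fov" (degrees; the focal length in pixels is half the picture's height over the tangent of half this angle, whatever the lens; pixels are square), "cx", "cy" (the principal point, pixels), "rvec" (rotation vector, rad) and "tvec" (3), from world to camera coordinates, as OpenCV has them; the wrist camera has in their place "T_tool_cam" (4x4, takes a point from camera to tool coordinates, whose origin is the TCP and whose axes are the flange's). Camera axes: x right, y down, z forward; pixel columns grow to the right and rows downward; lengths in m; the calibration is good to about 2 mm. A picture is of the moment at which its call begins: read the wrist's pose just before it. camera_params takes no time and is no camera call.
- ticket.job_done(): hands the job in; it is judged then, once.
Trained networks look in the newest picture that a camera, given by its name, has taken for a name from the list of things; names that differ only in an ending like _2 or _b are one class to them, and where a whole thing is asked for, a point or a joint stands for the part that bears it (a point fixed in the world has none). Each returns a list of dicts, best first, with "score" (0 to 1); they miss things now and then, are a little off and sometimes report something else, mostly with a low value. They report only what shows in the picture. A call takes as long as a camera call.
- models.find_in(camera, query): "rect" ([left, top, width, height] in pixels, round what is visible of it).
- models.masks_of(camera, query): "region" (400x640 bool, what is visible of it) and "rect" ([left, top, width, height] in pixels, round what is visible of it).
The state is a dict: "t": time; "q": joint angles; "qd": joint speeds; "effort": joint torques, N m; "position": TCP position; "tool_rot": TCP orientation; "ft_force": force on the tool from outside, world axes, zero at the start; "ft_torque": the same for the moment, N m; "width": finger opening in m; "finger_force": force on a finger pad.
Only numpy, scipy, OpenCV 4.12 (cv2) and the standard library are available. Lean on these libraries where they do the work, as an engineer would, in place of code of your own. Each camera call takes 0.05 s, during which the arm holds its last target. There are 200 camera calls.

## Working session

There is one attempt and no reset: what is moved stays moved. The work goes in short steps, Python scripts to look and compute and a tool call to move; the robot and the scene stay as the last step left them, time stands still between calls to the robot, and variables do not carry over. Pictures are saved under pics/ and viewed, at most 10 in all, crops included, and the job is handed in when it is done.

Besides the shell and the picture viewer there is one more tool, called after "Call:" as name(argument=value, ...), one argument or row to a line, values as JSON. move_arm: Moves the arm, as the interface text tells. Its arguments: {"type":"object","properties":{"motion":{"type":"array"},"newtons":{"type":"number"}},"required":["motion"]}

```bash
mkdir -p pics; ls; cat > h.py <<'E'
import numpy as np,cv2
from scipy.spatial.transform import Rotation as R
from plant import arm,snapshot,camera_params,ticket,models
def cam(name,s=None):
    p=camera_params(name); f=200/np.tan(np.radians(p["vertical_fov"])/2)
    if name=="wrist":
        T=np.eye(4);T[:3,:3]=R.from_quat(s["tool_rot"]).as_matrix();T[:3,3]=s["position"]
        T=T@np.array(p["T_tool_cam"])
    else:
        M=np.eye(4);M[:3,:3]=cv2.Rodrigues(np.array(p["rvec"],float))[0];M[:3,3]=np.ravel(p["tvec"]);T=np.linalg.inv(M)
    return f,p["cx"],p["cy"],T
def look(name,save=None):
    s=arm.sense(); im,d=snapshot(name); c=cam(name,s)
    if save: cv2.imwrite(f"pics/{save}.png",im[:,:,::-1])
    return im,d,c
def pts(d,c):
    f,cx,cy,T=c; v,u=np.mgrid[:400,:640]
    P=np.stack([(u-cx)/f*d,(v-cy)/f*d,d],-1)@T[:3,:3].T+T[:3,3]
    P[d<=0]=np.nan
    return P
E
python3 - <<'E'
from h import *
for n in("scene","side"):
    im,d,c=look(n,n+"0");P=pts(d,c);print(n,c[3].round(2).tolist())
    for q in("stone","clamp","handle","foot"):
        for r in models.masks_of(n,q)[:2]:
            m=r["region"];p=P[m];p=p[~np.isnan(p[:,0])]
            print(q,round(r["score"],2),r["rect"],np.median(p,0).round(3) if len(p) else None, np.percentile(p,[2,98],axis=0).round(3).tolist() if len(p) else None)
            print(cv2.minAreaRect((p[:,:2]*1000).astype(np.float32)) if len(p) else '')
print(arm.sense(), arm.pinch_z)
E
```

```text
pics
scene [[-0.02, 0.37, -0.93, 1.38], [1.0, 0.02, -0.01, -0.02], [0.02, -0.93, -0.37, 0.45], [0.0, 0.0, 0.0, 1.0]]
stone 0.57 [353.3, 218.1, 10.9, 23.4] [0.47  0.063 0.022] [[0.419, 0.046, 0.003], [0.537, 0.087, 0.023]]
((479.9537353515625, 72.56096649169922), (130.2374267578125, 40.508392333984375), 7.595247268676758)
handle 0.63 [257.4, 182.8, 43.2, 30.6] [ 0.615 -0.117  0.174] [[0.606, -0.158, 0.128], [0.62, -0.076, 0.183]]
((358.77471923828125, -152.60061645507812), (540.9762573242188, 86.21569061279297), 7.926687240600586)
side [[1.0, -0.06, 0.07, 0.51], [-0.09, -0.6, 0.79, -0.69], [-0.0, -0.8, -0.61, 0.65], [0.0, 0.0, 0.0, 1.0]]
stone 0.65 [252.9, 210.8, 61.5, 22.4] [0.485 0.063 0.022] [[0.416, 0.044, 0.002], [0.559, 0.1, 0.025]]
((486.789306640625, 88.65187072753906), (156.0479736328125, 76.3324203491211), 8.496259689331055)
clamp 0.59 [263.6, 201.8, 118.0, 116.1] [ 0.595 -0.134  0.021] [[0.453, -0.19, 0.004], [0.668, -0.09, 0.183]]
((595.4561157226562, -93.04075622558594), (342.10406494140625, 180.1330108642578), 45.63131332397461)
handle 0.68 [340.5, 201.8, 12.4, 57.0] [ 0
[... 208 characters left out ...]
 0.38286108,  0.04393203,  1.59792728, -0.01787752,
        1.16122256, -0.04988617]), 'qd': array([ 1.42334052e-04, -3.60554037e-04,  6.78169315e-05, -4.62655276e-04,
        9.59022266e-05,  1.49281570e-04,  4.79807078e-04]), 'effort': array([-1.13064638e-03, -4.32933319e+01,  1.02120593e+00, -2.49573666e+01,
        1.04466523e-02,  3.29645431e-03, -3.39847088e-05]), 'position': array([ 0.17387747, -0.62629575,  0.23128221]), 'tool_rot': array([ 9.90843664e-01,  1.35014195e-01, -6.68898763e-06, -1.16740685e-05]), 'ft_force': array([-0.13609909,  0.86803987, -0.04124959]), 'ft_torque': array([-0.01420422,  0.03127056, -0.00507054]), 'finger_force': 0.0, 'width': 0.08538355108636134} 0.0187
```

View pictures.

```bash
python3 - <<'E'
import cv2
a=cv2.imread("pics/side0.png")[150:350,200:440];b=cv2.imread("pics/scene0.png")[130:330,220:460]
cv2.imwrite("pics/c0.png",cv2.resize(cv2.vconcat([a,b]),None,fx=1.45,fy=1.45)) 
E
```

```text
(no output)
```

View pics/c0.png

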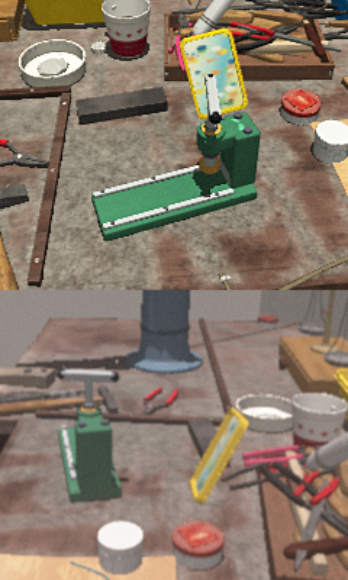

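View pics/side0.png

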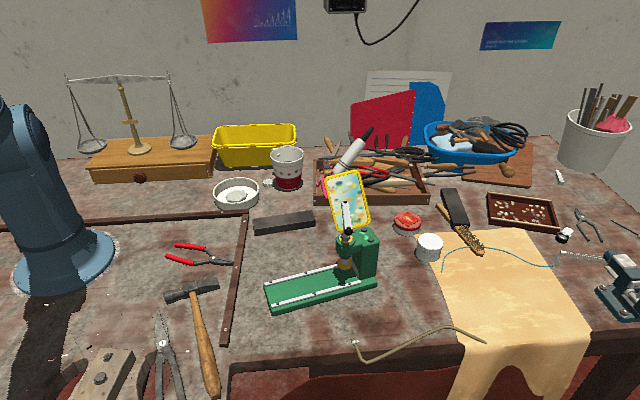

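```bash
cat >> h.py <<'E'
def plan(xyz,yaw=None,n=None):
    """rows to go to TCP xyz, tool x axis at world yaw (deg), pointing down; from measured pose"""
    s=arm.sense();Rm=R.from_quat(s["tool_rot"])
    y0=np.degrees(np.arctan2(*Rm.as_matrix()[[1,0],0])); yaw=y0 if yaw is None else yaw
    a=np.radians(yaw); Rt=R.from_matrix(np.array([[np.cos(a),np.sin(a),0],[np.sin(a),-np.cos(a),0],[0,0,-1]]))
    rv=np.degrees((Rm.inv()*Rt).as_rotvec())
    d=np.array(xyz)-s["position"]
    print("yaw",y0.round(2),"pos",s["position"].round(4),"toolshift mm",(Rm.inv().apply(d)*1000).round(1),"| in target frame",(Rt.inv().apply(d)*1000).round(1),"rotvec",rv.round(2),"q7",s["q"].round(2)[6])
E
python3 - <<'E'
from h import *
Q=[]
for n in("scene","side"):
    im,d,c=look(n);P=pts(d,c).reshape(-1,3);C=im.reshape(-1,3).astype(int);Q.append(np.c_[P,C])
Q=np.vstack(Q);Q=Q[~np.isnan(Q[:,0])];np.save("q.npy",Q)
xs=np.arange(.3,.8,.04);ys=np.arange(-.32,.32,.04)
print("      ",(ys*1000).round().astype(int))
for x in xs:
    print(int(round(x*1000)),[int(1000*np.percentile(z,98)) if len(z)>3 else -1 for y in ys for z in [Q[(abs(Q[:,0]-x-.02)<.02)&(abs(Q[:,1]-y-.02)<.02),2]]])
# white rails
w=(Q[:,3:].min(1)>140)&(Q[:,2]>.015)&(Q[:,2]<.035)&(Q[:,0]>.4)&(Q[:,0]<.68)&(Q[:,1]>-.25)&(Q[:,1]<-.03)
r=Q[w];print(len(r),cv2.minAreaRect((r[:,:2]*1000).astype(np.float32)))
g=(Q[:,4]>Q[:,3]+25)&(Q[:,4]>Q[:,5]+10)&(Q[:,2]<.03)&(Q[:,0]>.4)&(Q[:,0]<.7)&(Q[:,1]>-.25)&(Q[:,1]<-.03)
print(g.sum(),cv2.minAreaRect((Q[g][:,:2]*1000).astype(np.float32)))
plan([.47,-.02,.38],0)
print(camera_params("wrist"))
E
```

```text
[-320 -280 -240 -200 -160 -120  -80  -40    0   40   80  120  160  200
  240  280]
300 [18, 21, 20, 19, 22, 22, 11, 12, 10, 3, 8, 32, 33, 33, 33, 4]
340 [22, 22, 16, 15, 15, 15, 15, 15, 14, 3, 4, 32, 20, 20, 34, 3]
380 [2, 4, 12, 14, 14, 14, 15, 15, 15, 24, 21, 32, 33, 33, 33, 4]
420 [2, 2, 3, 21, 25, 3, 3, 3, 3, 25, 24, 3, 30, 30, 100, 81]
460 [2, 2, 3, 26, 25, 25, 2, 3, 3, 24, 24, 3, 3, 99, 97, 99]
500 [1, 2, 2, 25, 21, 26, 3, 3, 3, 24, 25, 3, 3, 98, 98, 99]
540 [1, 2, 2, 25, 25, 26, 2, 2, 3, 24, 25, 37, 38, 97, 98, 96]
580 [13, 14, 2, 180, 183, 184, 182, 2, 11, 84, 126, 53, 61, 68, 76, 38]
620 [11, 2, 2, 2, 122, 123, 19, 1, 14, 77, 135, 51, 58, 102, 76, 73]
660 [11, 2, 2, 2, 117, 117, 14, 1, 20, 90, 134, 76, 75, 130, 138, 70]
700 [10, 11, 2, 2, 2, 3, 2, 2, 2, 2, 3, 74, 73, 129, 163, 70]
740 [1, 11, 2, 2, 2, 2, 3, 3, 30, 30, 3, 69, 73, 80, 80, 73]
780 [4, 11, 6, 7, 7, 44, 46, 44, 30, 30, 2, 38, 65, 84, 74, 72]
605 ((542.5084838867188, -135.5640869140625), (191.0509490966797, 68.53173065185547), 14.588905334472656)
2561 ((560.548095703125, -132.92030334472656), (232.08750915527344, 78.53646850585938), 14.689388275146484)
yaw 15.52 pos [ 0.1739 -0.6263  0.2313] toolshift mm [ 447.5 -505.  -148.7] | in target frame [ 296.1 -606.3 -148.7] rotvec [ 0.   -0.   15.52] q7 -0.05
{'vertical_fov': 63.93065240187453, 'cx': 319.45527977655684, 'cy': 196.98981871045697, 'T_tool_cam': array([[-9.51765502e-04, -9.57141331e-01, -2.89619694e-01,
         7.32443104e-02],
       [ 9.99999546e-01, -9.25159076e-04, -2.28772706e-04,
         4.96213616e-04],
       [-4.89764769e-05, -2.89619781e-01,  9.57141776e-01,
        -1.40902720e-01],
       [ 0.00000000e+00,  0.00000000e+00,  0.00000000e+00,
         1.00000000e+00]])}
```

Call:
move_arm(
  motion=[
    [[29,-37,-7],[0,0,0],1],
    [[29,-37,-7],[0,0,0],1],
    [[29,-37,-7],[0,0,0],1],
    [[29,-37,-7],[0,0,0],1],
    [[29,-37,-7],[0,0,0],1],
  ],
  newtons=100,
)

```text
t: 1.1
position: [0.2647, -0.4076, 0.2668]
tool_rot: [0.991, 0.135, 0.0, 0.0]
ft_force: [1.6, 0.2, -0.7]
width: 0.0852
finger_force: 0.0
```

Call:
move_arm(
  motion=[
    [[29,-37,-7],[0,0,0],1],
    [[29,-37,-7],[0,0,0],1],
    [[29,-37,-7],[0,0,0],1],
    [[29,-37,-7],[0,0,0],1],
    [[29,-37,-7],[0,0,0],1],
  ],
)

```text
t: 1.6
position: [0.3548, -0.1904, 0.302]
tool_rot: [0.991, 0.135, 0.0, 0.001]
ft_force: [0.9, -0.3, 0.4]
width: 0.0854
finger_force: 0.0
```

Call:
move_arm(
  motion=[
    [[29,-37,-7],[0,0,0],1],
    [[29,-37,-7],[0,0,0],1],
    [[29,-37,-7],[0,0,0],1],
    [[29,-37,-7],[0,0,0],1],
    [[29,-37,-7],[0,0,0],1],
  ],
)

```text
t: 2.1
position: [0.445, 0.0266, 0.3371]
tool_rot: [0.991, 0.135, 0.001, 0.001]
ft_force: [0.8, 0.3, -0.3]
width: 0.0854
finger_force: 0.0
```

Call:
move_arm(
  motion=[
    [[0,0,0],[0,0,-8.5],1],
    [[0,0,0],[0,0,-8.5],1],
    [[0,0,0],[0,0,-8.5],1],
    [[0,0,0],[0,0,-8.5],1],
    [[0,0,0],[0,0,-8.5],1],
  ],
)

```text
t: 2.6
position: [0.4445, 0.0249, 0.3365]
tool_rot: [0.873, 0.488, 0.0, 0.0]
ft_force: [-0.4, 0.3, 0.0]
width: 0.0854
finger_force: 0.0
```

Call:
move_arm(
  motion=[
    [[0,0,0],[0,0,-8.5],1],
    [[0,0,0],[0,0,-8.5],1],
    [[0,0,0],[0,0,-8.5],1],
    [[0,0,0],[0,0,-8.5],1],
    [[0,0,0],[0,0,-8.5],1],
  ],
)

```text
t: 3.1
position: [0.4445, 0.0248, 0.3365]
tool_rot: [0.637, 0.771, 0.0, 0.0]
ft_force: [-0.2, 0.6, 0.6]
width: 0.0854
finger_force: 0.0
```

Call:
move_arm(
  motion=[
    [[0,0,0],[0,0,-8.5],1],
    [[0,0,0],[0,0,-8.5],1],
    [[0,0,0],[0,0,-8.5],1],
    [[0,0,0],[0,0,-8.5],1],
    [[0,0,0],[0,0,-8.5],1],
  ],
)

```text
t: 3.6
position: [0.4445, 0.0248, 0.3365]
tool_rot: [0.314, 0.949, -0.0, 0.0]
ft_force: [0.1, -0.7, 0.2]
width: 0.0852
finger_force: 0.0
```

Call:
move_arm(
  motion=[
    [[0,0,0],[0,0,-8.5],1],
    [[0,0,0],[0,0,-8.5],1],
    [[0,0,0],[0,0,-8.5],1],
    [[0,0,0],[0,0,-8.5],1],
    [[0,0,0],[0,0,-8.5],1],
  ],
)

```text
t: 4.1
position: [0.4445, 0.0249, 0.3365]
tool_rot: [-0.051, 0.999, -0.0, 0.0]
ft_force: [0.1, -0.1, -0.1]
width: 0.0854
finger_force: 0.0
```

```bash
python3 - <<'E'
from h import *
im,d,c=look("wrist","w1");P=pts(d,c)
for q in("stone","clamp","handle"):
    for r in models.masks_of("wrist",q)[:2]:
        p=P[r["region"]];p=p[~np.isnan(p[:,0])]
        print(q,round(r["score"],2),r["rect"],np.percentile(p,[2,50,98],axis=0).round(3).tolist())
        if q=="stone": 
            t=p[(p[:,2]>.017)&(p[:,2]<.028)];print("top",len(t),t.mean(0),cv2.minAreaRect((t[:,:2]*1000).astype(np.float32)))
            h=np.percentile(t[:,2],50);print(h)
Q=np.c_[P.reshape(-1,3),im.reshape(-1,3).astype(int)];Q=Q[~np.isnan(Q[:,0])]
g=(Q[:,4]>Q[:,3]+25)&(Q[:,4]>Q[:,5]+10)&(Q[:,2]>.008)&(Q[:,2]<.024)&(Q[:,0]>.4)&(Q[:,0]<.7)&(Q[:,1]>-.25)&(Q[:,1]<-.03)
print(g.sum(),cv2.minAreaRect((Q[g][:,:2]*1000).astype(np.float32)),np.median(Q[g][:,2]))
w=(Q[:,3:].min(1)>140)&(Q[:,2]>.015)&(Q[:,2]<.035)&(Q[:,0]>.4)&(Q[:,0]<.68)&(Q[:,1]>-.25)&(Q[:,1]<-.03)
print(w.sum(),cv2.minAreaRect((Q[w][:,:2]*1000).astype(np.float32)))
E
```

```text
stone 0.95 [333.6, 132.9, 32.0, 101.2] [[0.414, 0.047, 0.013], [0.48, 0.073, 0.02], [0.557, 0.099, 0.022]]
top 2790 [0.48338448 0.07305734 0.02022298] ((486.80316162109375, 73.66828918457031), (149.726318359375, 42.09070587158203), 8.286541938781738)
0.020234299594991095
clamp 0.67 [131.5, 139.5, 123.0, 184.4] [[0.447, -0.184, 0.003], [0.543, -0.13, 0.017], [0.656, -0.077, 0.173]]
handle 0.55 [131.7, 296.6, 24.9, 14.0] [[0.437, -0.254, -0.002], [0.6, -0.156, 0.177], [0.726, -0.032, 0.39]]
3913 ((556.7307739257812, -132.60897827148438), (222.29432678222656, 77.98322296142578), 14.093621253967285) 0.016139044864128815
1115 ((543.1945190429688, -137.78684997558594), (190.27676391601562, 69.90209197998047), 13.919687271118164)
```

View pics/w1.png

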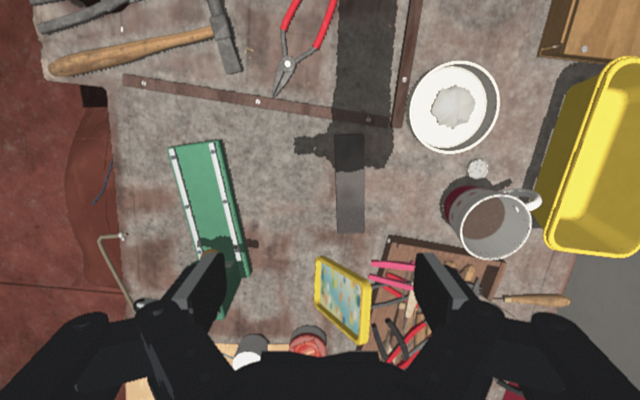

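```bash
python3 -c "
from h import *
plan([.4522,.0686,.004],188.3)"
```

```text
yaw -174.65 pos [0.4445 0.0249 0.3364] toolshift mm [-11.6  42.9 332.4] | in target frame [-13.9  42.1 332.4] rotvec [-0.01  0.02 -2.95] q7 1.57
```

Call:
move_arm(
  motion=[
    [[0,0,40],[0,0,-2.95],1],
    [[-7,21,42],[0,0,0],1],
    [[-7,21,42],[0,0,0],1],
    [[0,0,44],[0,0,0],1],
    [[0,0,44],[0,0,0],1],
  ],
)

```text
t: 4.8
position: [0.4527, 0.0694, 0.1233]
tool_rot: [-0.073, 0.997, 0.0, 0.001]
ft_force: [-0.2, -1.0, -0.6]
width: 0.0854
finger_force: 0.0
```

Call:
move_arm(
  motion=[
    [[0,0,44],[0,0,0],1],
    [[0,0,30],[0,0,0],1],
    [[0,0,10],[0,0,0],1],
    [[0,0,0],[0,0,0],1],
  ],
)

```text
t: 5.2
position: [0.4512, 0.0683, 0.0393]
tool_rot: [-0.073, 0.997, 0.0, -0.002]
ft_force: [-0.0, -0.3, 1.1]
width: 0.0855
finger_force: 0.0
```

```bash
python3 -c "
from h import *
plan([.4522,.0686,.004],188.3)"
```

```text
yaw -171.61 pos [0.4512 0.0683 0.0393] toolshift mm [-1.1  0.1 35.3] | in target frame [-1.   0.1 35.3] rotvec [ 0.03 -0.17  0.09] q7 1.23
```

Call:
move_arm(
  motion=[
    [[-1,0,20],[0,0,0],1],
    [[0,0,15],[0,0,0],1],
    [[0,0,0],[0,0,0],1],
  ],
)

```text
t: 5.5
position: [0.4529, 0.0683, 0.005]
tool_rot: [-0.073, 0.997, -0.0, -0.001]
ft_force: [-0.3, -0.9, 0.6]
width: 0.0854
finger_force: 0.0
```

Call:
move_arm(
  motion=[
    [[0,0,0],[0,0,0],-1],
    [[0,0,0],[0,0,0],-1],
    [[0,0,0],[0,0,0],-1],
    [[0,0,0],[0,0,0],-1],
    [[0,0,0],[0,0,0],-1],
  ],
  newtons=100,
)

```text
t: 6.0
position: [0.4542, 0.0689, 0.0067]
tool_rot: [-0.074, 0.997, -0.0, 0.001]
ft_force: [-2.5, 0.9, 7.0]
width: 0.0393
finger_force: 101.0
```

Call:
move_arm(
  motion=[
    [[0,0,0],[0,0,0],-1],
    [[0,0,0],[0,0,0],-1],
  ],
)

```text
t: 6.2
position: [0.4542, 0.0689, 0.0067]
tool_rot: [-0.074, 0.997, -0.0, 0.001]
ft_force: [-2.2, -0.3, 7.4]
width: 0.0394
finger_force: 101.0
```

Call:
move_arm(
  motion=[
    [[0,0,-20],[0,0,0],-1],
    [[0,0,-30],[0,0,0],-1],
    [[0,0,-40],[0,0,0],-1],
    [[0,0,0],[0,0,0],-1],
  ],
)

```text
t: 6.6
position: [0.4567, 0.0693, 0.0993]
tool_rot: [-0.074, 0.997, -0.0, 0.005]
ft_force: [2.1, 0.0, -4.9]
width: 0.0393
finger_force: 102.8
```

```bash
python3 - <<'E'
from h import *
def fit(Q,lab):
    w=(Q[:,3:].min(1)>130)&(Q[:,2]>.015)&(Q[:,2]<.035)&(Q[:,0]>.4)&(Q[:,0]<.68)&(Q[:,1]>-.25)&(Q[:,1]<-.03)
    X=Q[w,:2]*1000;a=np.radians(14.3);u=np.array([np.cos(a),np.sin(a)]);v=np.array([-u[1],u[0]])
    c=np.array([610,-120.5]);s=(X-c)@u;t=(X-c)@v
    for sel,n in((t>10,"L"),(t<-10,"R")):
        k=np.polyfit(s[sel],t[sel],1);print(lab,n,sel.sum(),"angle",14.3+np.degrees(np.arctan(k[0])),"t at s=-70:",np.polyval(k,-70),"s range",np.percentile(s[sel],[1,99]), "z",np.median(Q[w][sel][:,2]))
Q=np.load("q.npy");fit(Q[:256000//1],"all")
im,d,c=look("wrist","w2");P=pts(d,c);Q=np.c_[P.reshape(-1,3),im.reshape(-1,3).astype(int)];fit(Q[~np.isnan(Q[:,0])],"wrist")
im,d,c=look("side","s2");P=pts(d,c);Q=np.c_[P.reshape(-1,3),im.reshape(-1,3).astype(int)];fit(Q[~np.isnan(Q[:,0])],"side")
r=models.masks_of("side","stone")[0];p=P[r["region"]];p=p[~np.isnan(p[:,0])];print(r["score"],np.percentile(p,[2,50,98],axis=0).round(3).tolist())
cv2.imwrite("pics/c2.png",cv2.vconcat([im[150:350,150:470,::-1],cv2.imread("pics/w2.png")[50:350,100:420]]))
print(arm.sense()["width"],arm.sense()["ft_force"])
E
```

```text
Traceback (most recent call last):
TypeError: expected non-empty vector for x
```

```bash
python3 - <<'E'
from h import *
def fit(Q,lab):
    w=(Q[:,3:].min(1)>130)&(Q[:,2]>.015)&(Q[:,2]<.035)&(Q[:,0]>.4)&(Q[:,0]<.68)&(Q[:,1]>-.25)&(Q[:,1]<-.03)
    X=Q[w,:2]*1000;a=np.radians(14.3);u=np.array([np.cos(a),np.sin(a)]);v=np.array([-u[1],u[0]])
    c=np.array([610,-120.5]);s=(X-c)@u;t=(X-c)@v
    for sel,n in((t>10,"L"),(t<-10,"R")):
        if sel.sum()<20: print(lab,n,"few");continue
        k=np.polyfit(s[sel],t[sel],1);print(lab,n,sel.sum(),"angle",(14.3+np.degrees(np.arctan(k[0]))).round(2),"t at s=-70:",np.polyval(k,-70).round(1),"s range",np.percentile(s[sel],[1,99]).round(1), "z",np.median(Q[w][sel][:,2]).round(4))
Q=np.load("q.npy");fit(Q,"all")
im,d,c=look("wrist","w2");P=pts(d,c);Q=np.c_[P.reshape(-1,3),im.reshape(-1,3).astype(int)];fit(Q[~np.isnan(Q[:,0])],"wrist")
im,d,c=look("side","s2");P=pts(d,c);Q=np.c_[P.reshape(-1,3),im.reshape(-1,3).astype(int)];fit(Q[~np.isnan(Q[:,0])],"side")
for r in models.masks_of("side","stone")[:1]:
    p=P[r["region"]];p=p[~np.isnan(p[:,0])];print(r["score"],np.percentile(p,[2,50,98],axis=0).round(3).tolist())
cv2.imwrite("pics/c2.png",cv2.vconcat([im[150:350,150:470,::-1],cv2.imread("pics/w2.png")[50:350,100:420]]))
print(arm.sense()["width"],arm.sense()["ft_force"],arm.sense()["ft_torque"])
E
```

```text
all L 220 angle 14.28 t at s=-70: 30.4 s range [-163.3   -9.1] z 0.0249
all R 420 angle 14.16 t at s=-70: -27.1 s range [-162.1   24.2] z 0.0242
wrist L 1793 angle 14.04 t at s=-70: 30.4 s range [-162.4   -6.8] z 0.0222
wrist R 683 angle 13.25 t at s=-70: -26.9 s range [-82.1   6.6] z 0.0223
side L 227 angle 14.26 t at s=-70: 30.4 s range [-163.1   -8.9] z 0.0247
side R 286 angle 14.13 t at s=-70: -27.7 s range [-163.    20.8] z 0.0246
0.97 [[0.416, 0.042, 0.028], [0.497, 0.062, 0.112], [0.559, 0.18, 0.115]]
0.039518371803052885 [-0.22644536  0.06474424 -6.39489952] [-0.09066672  0.26309733  0.01641868]
```

View pics/c2.png

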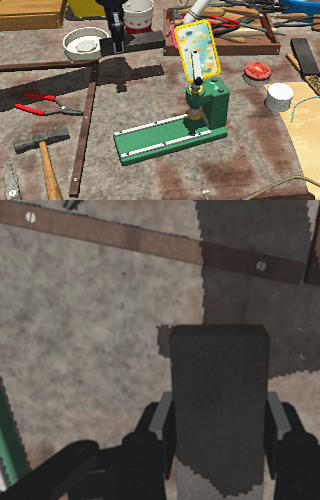

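```bash
cat >> h.py <<'E'
YA=14.2;AX=np.array([.6096,-.1191]);CY=-np.array([np.cos(np.radians(YA)),np.sin(np.radians(YA))]);CX=np.array([CY[1],-CY[0]])
def cw(x,y): return AX+CX*x+CY*y
def toclamp(p): d=np.asarray(p)[...,:2]-AX; return np.stack([d@CX,d@CY],-1)
E
python3 - <<'E'
from h import *
plan([*cw(0,.143),.070],180+YA)
im,d,c=look("side");P=pts(d,c)
for r in models.masks_of("side","stone")[:1]:
    p=P[r["region"]];p=p[~np.isnan(p[:,0])]
    p=p[(abs(p[:,2]-.113)<.012)]; A=np.c_[p[:,:2],np.ones(len(p))]
    k=np.linalg.lstsq(A,p[:,2],rcond=None)[0];print(k,len(p))
E
```

```text
yaw -171.55 pos [0.4512 0.0678 0.094 ] toolshift mm [  13.  -222.5   24.2] | in target frame [  35.3 -220.1   24. ] rotvec [-0.03 -0.2  -5.75] q7 1.3
[-0.02283745  0.08300348  0.11434562] 726
```

Call:
move_arm(
  motion=[
    [[0,0,0],[0,0,-5.75],-1],
    [[5,-30,0],[0,0,0],-1],
    [[7,-44,0],[0,0,0],-1],
    [[8,-48,0],[0,0,0],-1],
    [[7,-44,0],[0,0,0],-1],
  ],
)

```text
t: 7.35
position: [0.4659, -0.1007, 0.0933]
tool_rot: [-0.124, 0.992, 0.001, -0.002]
ft_force: [0.6, -0.1, -5.2]
width: 0.0389
finger_force: 102.8
```

Call:
move_arm(
  motion=[
    [[5,-34,8],[0,0,0],-1],
    [[3,-20,8],[0,0,0],-1],
    [[0,0,0],[0,0,0],-1],
    [[0,0,0],[0,0,0],-1],
  ],
)

```text
t: 7.75
position: [0.4713, -0.153, 0.0771]
tool_rot: [-0.123, 0.992, 0.001, -0.002]
ft_force: [0.3, 0.1, -5.1]
width: 0.0394
finger_force: 102.8
```

```bash
python3 - <<'E'
from h import *
plan([*cw(0,.143),.070],180+YA)
im,d,c=look("side","s3");P=pts(d,c)
for r in models.masks_of("side","stone")[:1]:
    p=P[r["region"]];p=p[~np.isnan(p[:,0])];z=np.percentile(p[:,2],80)
    p=p[(abs(p[:,2]-z)<.006)]; q=toclamp(p)*1000; print(r["score"],z,len(p),np.percentile(q,[1,99],axis=0).round(1).tolist(),cv2.minAreaRect(q.astype(np.float32)))
im,d,c=look("wrist","w3");P=pts(d,c)
cv2.imwrite("pics/c3.png",cv2.vconcat([cv2.imread("pics/s3.png")[180:350,200:440],im[50:350,130:370,::-1]]))
E
```

```text
yaw -165.86 pos [ 0.4713 -0.153   0.0771] toolshift mm [ 0.6 -1.1  7.1] | in target frame [ 0.6 -1.1  7.1] rotvec [ 0.19 -0.22 -0.06] q7 1.87
0.71 0.09322116661726328 1048 [[-21.0, 36.3], [20.6, 183.5]] ((-0.008472442626953125, 109.62541961669922), (44.85839080810547, 150.03050231933594), 0.42905393242836)
```

View pics/c3.png

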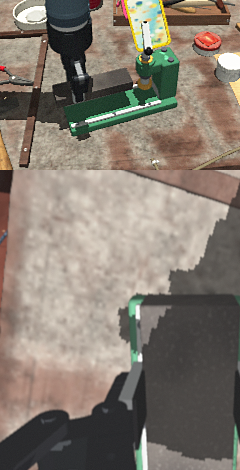

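Call:
move_arm(
  motion=[
    [[0,-0.5,20],[0,0,0],-1],
    [[0,0,20],[0,0,0],-1],
    [[0,0,6],[0,0,0],-1],
    [[0,0,0],[0,0,0],-1],
  ],
)

```text
t: 8.3
position: [0.4724, -0.1523, 0.0324]
tool_rot: [-0.125, 0.992, 0.001, -0.001]
ft_force: [-0.8, 0.2, -6.1]
width: 0.0398
finger_force: 102.7
```

Call:
move_arm(
  motion=[
    [[0,0,3],[0,0,0],-1],
    [[0,0,0],[0,0,0],-1],
  ],
)

```text
t: 8.5
position: [0.4743, -0.1537, 0.031]
tool_rot: [-0.124, 0.992, -0.0, 0.001]
ft_force: [-1.4, 0.8, -5.5]
width: 0.0399
finger_force: 102.7
```

Call:
move_arm(
  motion=[
    [[0,0,2],[0,0,0],-1],
    [[0,0,0],[0,0,0],-1],
  ],
)

```text
t: 8.7
position: [0.4737, -0.1539, 0.0286]
tool_rot: [-0.124, 0.992, -0.0, 0.0]
ft_force: [-0.3, 0.7, -5.1]
width: 0.0396
finger_force: 102.7
```

Call:
move_arm(
  motion=[
    [[0,0,2],[0,0,0],-1],
    [[0,0,0],[0,0,0],-1],
  ],
)

```text
t: 8.9
position: [0.4732, -0.1538, 0.0262]
tool_rot: [-0.124, 0.992, 0.0, -0.0]
ft_force: [0.3, -0.5, -5.2]
width: 0.0394
finger_force: 102.7
```

Call:
move_arm(
  motion=[
    [[0,0,1.5],[0,0,0],-1],
    [[0,0,0],[0,0,0],-1],
  ],
)

```text
t: 9.1
position: [0.4735, -0.1539, 0.0249]
tool_rot: [-0.124, 0.992, -0.0, 0.0]
ft_force: [-1.5, -0.1, -3.9]
width: 0.0395
finger_force: 103.1
```

```bash
python3 - <<'E'
from h import *
plan([*cw(0,.083),.025],180+YA);s=arm.sense();print(toclamp(s["position"]),s["ft_force"],s["ft_torque"])
im,d,c=look("side","s4");P=pts(d,c)
for r in models.masks_of("side","stone")[:1]:
    p=P[r["region"]];p=p[~np.isnan(p[:,0])];z=np.percentile(p[:,2],70)
    p=p[(abs(p[:,2]-z)<.006)]; q=toclamp(p)*1000; print(r["score"],z,len(p),np.percentile(q,[1,99],axis=0).round(1).tolist(),cv2.minAreaRect(q.astype(np.float32)))
    A=np.c_[q,np.ones(len(q))];print(np.linalg.lstsq(A,p[:,2]*1000,rcond=None)[0])
f=models.masks_of("side","foot")
for r in f[:2]:
    p=P[r["region"]];print("foot",r["score"],r["rect"],np.nanpercentile(p[:,2],[2,50,98]))
E
```

```text
yaw -165.79 pos [ 0.4735 -0.1539  0.0249] toolshift mm [-57.4   0.3  -0.1] | in target frame [-57.4   0.3  -0.1] rotvec [-0.01  0.    0.01] q7 1.81
[-0.00031466  0.14042643] [-1.51818265 -0.14323531 -3.86941812] [-0.08728012  0.17247665  0.06801194]
0.83 0.041132437878062644 1035 [[-22.4, 34.1], [20.3, 182.0]] ((-2.52801513671875, 107.88323974609375), (149.6602783203125, 49.001800537109375), 89.76133728027344)
[3.65300527e-02 2.94422061e-05 4.06994763e+01]
```

Call:
move_arm(
  motion=[
    [[-10,0,0],[0,0,0],-1],
    [[-15,0,0],[0,0,0],-1],
    [[-15,0,0],[0,0,0],-1],
    [[-10,0,0],[0,0,0],-1],
    [[0,0,0],[0,0,0],-1],
  ],
)

```text
t: 9.75
position: [0.5243, -0.1404, 0.0251]
tool_rot: [-0.125, 0.992, 0.0, 0.002]
ft_force: [0.6, 0.1, -4.7]
width: 0.0391
finger_force: 102.9
```

Call:
move_arm(
  motion=[
    [[-4,0,0],[0,0,0],-1],
    [[0,0,0],[0,0,0],-1],
  ],
)

```text
t: 9.95
position: [0.5241, -0.1405, 0.0249]
tool_rot: [-0.124, 0.992, 0.0, -0.002]
ft_force: [-4.1, 0.5, 2.8]
width: 0.0395
finger_force: 103.9
```

Call:
move_arm(
  motion=[
    [[-2,0,0],[0,0,0],-1],
    [[0,0,0],[0,0,0],-1],
  ],
)

```text
t: 10.15
position: [0.5247, -0.1405, 0.0248]
tool_rot: [-0.123, 0.992, -0.0, -0.003]
ft_force: [-7.3, 0.7, 5.3]
width: 0.0393
finger_force: 104.0
```

```bash
python3 - <<'E'
from h import *
s=arm.sense();print(toclamp(s["position"]))
im,d,c=look("side","s5");P=pts(d,c)
for r in models.masks_of("side","stone")[:1]:
    p=P[r["region"]];p=p[~np.isnan(p[:,0])]
    p=p[(abs(p[:,2]-.041)<.006)]; q=toclamp(p)*1000; print(r["score"],len(p),np.percentile(q,[1,50,99],axis=0).round(1).tolist(),cv2.minAreaRect(q.astype(np.float32)))
im2,d,c=look("wrist","w5");P2=pts(d,c)
for r in models.masks_of("wrist","stone")[:1]:
    p=P2[r["region"]];p=p[~np.isnan(p[:,0])];q=toclamp(p)*1000;z=np.median(p[:,2]);q=q[abs(p[:,2]-z)<.005];print("wrist",z,r["score"],np.percentile(q,[1,50,99],axis=0).round(1).tolist())
Q=np.c_[P2.reshape(-1,3),im2.reshape(-1,3).astype(int)];Q=Q[~np.isnan(Q[:,0])]
w=(Q[:,3:].min(1)>120)&(Q[:,2]>.015)&(Q[:,2]<.035);q=toclamp(Q[w])*1000;k=(abs(abs(q[:,0])-29)<7)&(q[:,1]>60)&(q[:,1]<180);print("rails",k.sum(),np.percentile(q[k],[1,50,99],axis=0).round(1).tolist())
a=cv2.resize(im[200:320,250:400,::-1],None,fx=4,fy=4);b=cv2.resize(im2[:,:,::-1],None,fx=.3,fy=.3)
cv2.imwrite("pics/c5.png",a);cv2.imwrite("pics/w5.png",im2[:,:,::-1])
E
```

```text
[9.47288949e-05 8.75155984e-02]
0.88 814 [[-21.6, -17.3], [-6.6, 45.6], [20.7, 129.2]] ((0.39134979248046875, 55.17277526855469), (149.66400146484375, 45.42927169799805), 89.74617767333984)
wrist 0.03828059839752562 0.84 [[-20.6, 45.7], [-0.3, 93.2], [19.8, 128.9]]
rails 5395 [[-35.8, 93.5], [-26.3, 133.4], [31.8, 163.4]]
```

View pics/c5.png

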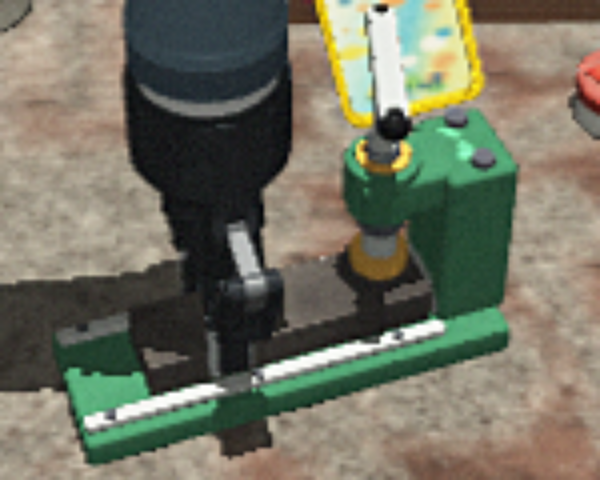

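Call:
move_arm(
  motion=[
    [[0,0,-2],[0,0,0],-1],
    [[0,0,0],[0,0,0],-1],
  ],
)

```text
t: 10.55
position: [0.5276, -0.1402, 0.0266]
tool_rot: [-0.124, 0.992, -0.0, 0.0]
ft_force: [-0.1, 0.6, -5.9]
width: 0.0395
finger_force: 102.8
```

Call:
move_arm(
  motion=[
    [[-1,0,-1],[0,0,0],-1],
    [[0,0,0],[0,0,0],-1],
  ],
)

```text
t: 10.75
position: [0.5275, -0.1401, 0.027]
tool_rot: [-0.123, 0.992, 0.0, -0.001]
ft_force: [-2.1, -0.4, -5.6]
width: 0.0397
finger_force: 102.8
```

```bash
python3 - <<'E'
from h import *
s=arm.sense();print(toclamp(s["position"]),s["position"],s["ft_force"],s["ft_torque"],R.from_quat(s["tool_rot"]).as_matrix()[:,2])
E
```

```text
[-0.00021805  0.08469329] [ 0.52754797 -0.14008727  0.02704645] [-2.06410088 -0.39913541 -5.59573065] [-0.17509262  0.57312064 -0.06665995] [-2.38356163e-03  5.19671751e-05 -9.99997158e-01]
```

Call:
move_arm(
  motion=[
    [[-2,0,0],[0,0,0],-1],
    [[0,0,0],[0,0,0],-1],
    [[-2,0,0],[0,0,0],-1],
    [[0,0,0],[0,0,0],-1],
  ],
)

```text
t: 11.15
position: [0.5276, -0.1399, 0.0261]
tool_rot: [-0.123, 0.992, 0.0, -0.005]
ft_force: [-8.2, -1.6, -2.3]
width: 0.0393
finger_force: 103.2
```

```bash
python3 - <<'E'
from h import *
s=arm.sense();print(toclamp(s["position"]),s["position"],s["ft_force"],s["ft_torque"])
E
```

```text
[-4.20614096e-05  8.46432573e-02] [ 0.52755331 -0.13990439  0.02614226] [-8.22909007 -1.63301624 -2.29595686] [-0.41759741  1.61345222 -0.13619505]
```

Call:
move_arm(
  motion=[
    [[3,0,2],[0,0,0],-1],
    [[0,0,0],[0,0,0],-1],
    [[0,0,0],[0,0,0],1],
    [[0,0,0],[0,0,0],1],
    [[0,0,0],[0,0,0],1],
  ],
)

```text
t: 11.65
position: [0.533, -0.1391, 0.0275]
tool_rot: [-0.124, 0.992, -0.0, 0.003]
ft_force: [-0.3, 0.3, -0.3]
width: 0.0806
finger_force: 0.0
```

Call:
move_arm(
  motion=[
    [[0,0,0],[0,0,0],1],
    [[0,0,-30],[0,0,0],1],
    [[0,0,-45],[0,0,0],1],
    [[0,0,-45],[0,0,0],1],
    [[10,0,-45],[0,0,0],1],
  ],
)

```text
t: 12.15
position: [0.5216, -0.141, 0.1933]
tool_rot: [-0.125, 0.992, 0.0, 0.002]
ft_force: [0.1, -0.9, 0.2]
width: 0.0858
finger_force: 0.0
```

Call:
move_arm(
  motion=[
    [[10,0,-40],[0,0,0],1],
    [[0,0,-30],[0,0,0],1],
    [[0,0,-30],[0,0,0],1],
    [[0,0,0],[0,0,0],1],
    [[0,0,0],[0,0,0],1],
  ],
)

```text
t: 12.65
position: [0.5111, -0.1442, 0.292]
tool_rot: [-0.124, 0.992, -0.001, 0.001]
ft_force: [-0.1, -0.6, -0.6]
width: 0.0855
finger_force: 0.0
```

```bash
python3 - <<'E'
from h import *
s=arm.sense();print(toclamp(s["position"]),s["position"],s["ft_force"],s["q"][6])
for n in("side","wrist"):
    im,d,c=look(n,n+"6");P=pts(d,c)
    for r in models.masks_of(n,"stone")[:1]:
        p=P[r["region"]];p=p[~np.isnan(p[:,0])]
        p=p[(abs(p[:,2]-.040)<.006)]; q=toclamp(p)*1000; print(n,r["score"],len(p),np.median(p[:,2]),np.percentile(q,[1,99],axis=0).round(1).tolist(),cv2.minAreaRect(q.astype(np.float32)))
    C=toclamp(P)*1000;m=(P[...,2]>.165)&(P[...,2]<.19)&(np.hypot(C[...,0],C[...,1])<60)
    q=C[m];print("bar",len(q),np.median(P[m][:,2]),np.percentile(P[m][:,2],95),cv2.minAreaRect(q.astype(np.float32)))
E
```

```text
[-0.00021624  0.10163688] [ 0.51112164 -0.14424191  0.29196538] [-0.09295694 -0.62769562 -0.57415833] 1.9554967309889664
side 0.95 1180 0.04073074363933493 [[-21.8, -21.4], [20.7, 126.7]] ((0.18833160400390625, 51.841796875), (45.606361389160156, 150.80792236328125), 0.2153598517179489)
bar 273 0.18271316734025772 0.18405455309211433 ((-2.7563247680664062, 2.630117416381836), (14.521312713623047, 88.64308166503906), 72.34860229492188)
wrist 0.81 3053 0.038265897093337276 [[-21.2, -5.1], [19.9, 125.9]] ((-0.6523780822753906, 57.34149932861328), (41.97692108154297, 137.92803955078125), 0.0017530509503558278)
bar 1863 0.18005795428397048 0.1814677098683998 ((-0.6861915588378906, 1.7164573669433594), (15.534805297851562, 91.0219497680664), 71.97473907470703)
```

View pics/wrist6.png

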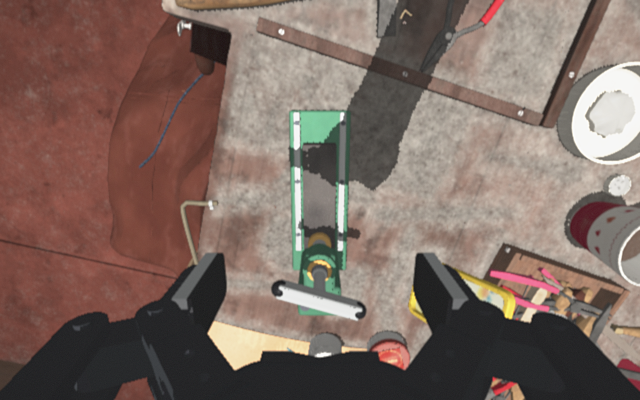

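```bash
sed -i 's/AX=np.array(\[.6096,-.1191\])/AX=np.array([.6079,-.1195])/' h.py
```

Call:
move_arm(
  motion=[
    [[0,0,0],[0,0,8.5],1],
    [[0,0,0],[0,0,8.5],1],
    [[0,0,0],[0,0,8.5],1],
    [[0,0,0],[0,0,8.5],1],
    [[0,0,0],[0,0,8.5],1],
  ],
)

```text
t: 13.35
position: [0.5096, -0.1442, 0.2892]
tool_rot: [0.247, 0.969, 0.0, -0.001]
ft_force: [0.3, -0.0, -1.0]
width: 0.0852
finger_force: 0.0
```

Call:
move_arm(
  motion=[
    [[0,0,0],[0,0,8.5],1],
    [[0,0,0],[0,0,8.5],1],
    [[0,0,0],[0,0,8.5],1],
    [[0,0,0],[0,0,8.5],1],
    [[0,0,0],[0,0,8.5],1],
  ],
)

```text
t: 13.85
position: [0.5096, -0.1442, 0.2892]
tool_rot: [0.582, 0.813, -0.0, -0.001]
ft_force: [0.4, -0.8, 0.2]
width: 0.0855
finger_force: 0.0
```

Call:
move_arm(
  motion=[
    [[0,0,0],[0,0,8.5],1],
    [[0,0,0],[0,0,8.5],1],
    [[0,0,0],[0,0,6],1],
    [[0,0,0],[0,0,0],1],
    [[0,0,0],[0,0,0],1],
  ],
)

```text
t: 14.35
position: [0.5098, -0.1442, 0.2898]
tool_rot: [0.729, 0.684, -0.0, -0.001]
ft_force: [0.1, 0.4, 0.1]
width: 0.0851
finger_force: 0.0
```

```bash
python3 - <<'E'
from h import *
im,d,c=look("wrist","w7");P=pts(d,c)
C=toclamp(P)*1000;m=(P[...,2]>.165)&(P[...,2]<.19)&(np.hypot(C[...,0],C[...,1])<60)
q=C[m];print("bar",len(q),np.median(P[m][:,2]),cv2.minAreaRect(q.astype(np.float32)),cv2.minAreaRect((P[m][:,:2]*1000).astype(np.float32)))
plan([*AX,.157],86.2)
E
```

```text
bar 2408 0.18014948843450343 ((0.0206756591796875, -0.5336647033691406), (14.886276245117188, 91.36046600341797), 72.37313842773438) ((608.4122314453125, -119.34904479980469), (91.36046600341797, 14.886277198791504), 86.57312774658203)
yaw 86.34 pos [ 0.5099 -0.1443  0.29  ] toolshift mm [ 30.9  96.4 132.9] | in target frame [ 31.2  96.1 133. ] rotvec [-0.08 -0.03  0.14] q7 0.09
```

Call:
move_arm(
  motion=[
    [[15,45,0],[0,0,0],1],
    [[15,45,10],[0,0,0],1],
    [[1,6,25],[0,0,0],1],
    [[0,0,0],[0,0,0],1],
    [[0,0,0],[0,0,0],1],
  ],
)

```text
t: 14.9
position: [0.607, -0.1203, 0.2548]
tool_rot: [0.73, 0.683, -0.001, -0.001]
ft_force: [0.1, -0.9, 0.1]
width: 0.0854
finger_force: 0.0
```

```bash
python3 - <<'E'
from h import *
plan([.6082,-.1194,.156],86.4)
E
```

```text
yaw 86.23 pos [ 0.607  -0.1203  0.2548] toolshift mm [ 1.   1.5 98.8] | in target frame [ 1.   1.2 98.8] rotvec [-0.18  0.   -0.17] q7 -0.04
```

Call:
move_arm(
  motion=[
    [[1,1,40],[0,0,0],1],
    [[0,0,35],[0,0,0],1],
    [[0,0,18],[0,0,0],1],
    [[0,0,5],[0,0,0],1],
    [[0,0,0],[0,0,0],1],
  ],
)

```text
t: 15.4
position: [0.6088, -0.1199, 0.1586]
tool_rot: [0.73, 0.683, -0.0, 0.0]
ft_force: [0.3, -0.8, 1.3]
width: 0.0857
finger_force: 0.0
```

Call:
move_arm(
  motion=[
    [[0,0,0],[0,0,0],-1],
    [[0,0,0],[0,0,0],-1],
    [[0,0,0],[0,0,0],-1],
    [[0,0,0],[0,0,0],-1],
    [[0,0,0],[0,0,0],-1],
  ],
  newtons=60,
)

```text
t: 15.9
position: [0.6096, -0.1189, 0.1583]
tool_rot: [0.73, 0.683, 0.0, 0.0]
ft_force: [-1.0, -0.2, 7.9]
width: 0.0131
finger_force: 60.2
```

```bash
python3 - <<'E'
from h import *
plan([.6082,-.1194,.156],86.4);s=arm.sense();print(s["ft_force"],s["ft_torque"],s["width"],s["finger_force"])
E
```

```text
yaw 86.23 pos [ 0.6096 -0.1189  0.1583] toolshift mm [-0.6 -1.3  2.3] | in target frame [-0.6 -1.3  2.3] rotvec [ 0.06  0.   -0.17] q7 -0.08
[-1.03070656 -0.15327458  7.91657155] [ 0.02686586  0.08261449 -0.04088738] 0.013065573655012834 60.24237871170044
```

Call:
move_arm(
  motion=[
    [[0,0,0.3],[0,0,8],-1],
    [[0,0,0.5],[0,0,8],-1],
    [[0,0,0.5],[0,0,8],-1],
    [[0,0,0.5],[0,0,8],-1],
    [[0,0,0.5],[0,0,8],-1],
  ],
)

```text
t: 16.4
position: [0.6097, -0.119, 0.1544]
tool_rot: [0.921, 0.39, 0.001, 0.0]
ft_force: [2.7, -0.3, -5.1]
width: 0.0127
finger_force: 58.4
```

```bash
cat > st.py <<'E'
from h import *
plan([*AX,.156],86.4);s=arm.sense();print(s["ft_force"].round(2),s["ft_torque"].round(3),s["width"],s["t"],s["q"][6],s["effort"][6])
E
python3 st.py
```

```text
yaw 45.94 pos [ 0.6097 -0.119   0.1544] toolshift mm [-1.6 -0.9 -1.6] | in target frame [-0.6 -1.7 -1.6] rotvec [ 7.000e-02 -2.000e-02 -4.046e+01] q7 -0.74
[ 2.68 -0.28 -5.07] [-0.175 -0.678  0.126] 0.012689224527272945 16.4 -0.7353361527751882 0.7289361767470837
```

Call:
move_arm(
  motion=[
    [[0,0,1.2],[0,0,8],-1],
    [[0,0,0.8],[0,0,8],-1],
    [[0,0,0.8],[0,0,8],-1],
    [[0,0,0.8],[0,0,8],-1],
    [[0,0,0.8],[0,0,8],-1],
  ],
)

```text
t: 16.9
position: [0.6098, -0.1191, 0.1504]
tool_rot: [0.999, 0.052, 0.001, 0.0]
ft_force: [2.3, -0.3, -4.3]
width: 0.0129
finger_force: 58.7
```

```bash
python3 st.py
```

```text
yaw 5.93 pos [ 0.6098 -0.1191  0.1504] toolshift mm [-1.9  0.2 -5.6] | in target frame [-0.5 -1.8 -5.6] rotvec [ 8.000e-02 -3.000e-02 -8.047e+01] q7 -1.39
[ 2.25 -0.34 -4.33] [-0.144 -0.525  0.109] 0.012919072844529483 16.9 -1.387080715966983 0.7429882697761059
```

Call:
move_arm(
  motion=[
    [[0,0,0.8],[0,0,8],-1],
    [[0,0,0.8],[0,0,8],-1],
    [[0,0,0.8],[0,0,6],-1],
    [[0,0,0],[0,0,0],-1],
  ],
)

```text
t: 17.3
position: [0.6098, -0.1192, 0.1482]
tool_rot: [0.991, -0.137, 0.001, 0.0]
ft_force: [3.5, -0.9, -4.0]
width: 0.0126
finger_force: 58.6
```

```bash
python3 st.py
```

```text
yaw -15.79 pos [ 0.6098 -0.1192  0.1482] toolshift mm [-1.7  0.8 -7.8] | in target frame [-0.4 -1.8 -7.8] rotvec [ 9.0000e-02 -4.0000e-02 -1.0219e+02] q7 -1.74
[ 3.52 -0.87 -4.04] [-0.259 -0.581 -0.104] 0.012647421714280432 17.3 -1.7402356078836507 -0.20566498395055532
```

Call:
move_arm(
  motion=[
    [[0,0,0.8],[0,0,8],-1],
    [[0,0,0.8],[0,0,8],-1],
    [[0,0,0.8],[0,0,8],-1],
  ],
)

```text
t: 17.6
position: [0.6097, -0.1193, 0.146]
tool_rot: [0.94, -0.341, 0.001, 0.0]
ft_force: [2.2, -1.8, -3.5]
width: 0.0129
finger_force: 58.8
```

```bash
python3 st.py
```

```text
yaw -39.9 pos [ 0.6097 -0.1193  0.146 ] toolshift mm [ -1.3   1.3 -10. ] | in target frame [ -0.3  -1.8 -10. ] rotvec [ 9.000e-02 -6.000e-02 -1.263e+02] q7 -2.13
[ 2.25 -1.78 -3.46] [-0.281 -0.499  0.23 ] 0.012943796919159764 17.6 -2.132164915899566 0.6167149543762207
```

Call:
move_arm(
  motion=[
    [[0,0,0.8],[0,0,8],-1],
    [[0,0,0.8],[0,0,8],-1],
    [[0,0,0.5],[0,0,5],-1],
  ],
)

```text
t: 17.9
position: [0.6097, -0.1194, 0.1439]
tool_rot: [0.862, -0.506, 0.001, 0.0]
ft_force: [2.1, -1.9, -3.1]
width: 0.013
finger_force: 58.8
```

```bash
python3 st.py
```

```text
yaw -60.81 pos [ 0.6097 -0.1194  0.1439] toolshift mm [ -0.7   1.6 -12.1] | in target frame [ -0.2  -1.8 -12.1] rotvec [ 1.1000e-01 -6.0000e-02 -1.4721e+02] q7 -2.47
[ 2.09 -1.87 -3.13] [-0.342 -0.457  0.24 ] 0.013019778921777301 17.9 -2.47113348638704 0.13572761323302984
```

Call:
move_arm(
  motion=[
    [[0,0,0],[0,0,0],1],
    [[0,0,0],[0,0,0],1],
    [[0,0,0],[0,0,0],1],
    [[0,0,0],[0,0,0],1],
  ],
)

```text
t: 18.3
position: [0.6092, -0.1187, 0.1444]
tool_rot: [0.863, -0.505, -0.0, -0.0]
ft_force: [-0.1, -1.0, 0.0]
width: 0.0702
finger_force: 0.0
```

```bash
python3 st.py
```

```text
yaw -60.71 pos [ 0.6092 -0.1187  0.1444] toolshift mm [  0.    1.5 -11.6] | in target frame [ -0.8  -1.2 -11.6] rotvec [-2.0000e-02 -2.0000e-02 -1.4711e+02] q7 -2.47
[-0.08 -1.03  0.02] [ 0.056  0.023 -0.002] 0.07021917851325213 18.3 -2.4692136333642902 0.007739481807220727
```

Call:
move_arm(
  motion=[
    [[0,0,-15],[0,0,0],1],
    [[0,0,-25],[0,0,0],1],
    [[0,0,-20],[0,0,0],1],
    [[0,0,0],[0,0,0],1],
    [[0,0,0],[0,0,-8.5],1],
  ],
)

```text
t: 18.8
position: [0.6099, -0.119, 0.2059]
tool_rot: [0.899, -0.439, 0.001, -0.0]
ft_force: [0.6, 0.4, -0.3]
width: 0.0856
finger_force: 0.0
```

Call:
move_arm(
  motion=[
    [[0,0,0],[0,0,-8.5],1],
    [[0,0,0],[0,0,-8.5],1],
    [[0,0,0],[0,0,-8.5],1],
    [[0,0,0],[0,0,-8.5],1],
    [[0,0,0],[0,0,-8.5],1],
  ],
)

```text
t: 19.3
position: [0.6087, -0.1188, 0.2039]
tool_rot: [0.997, -0.082, -0.0, -0.0]
ft_force: [0.7, 1.2, 0.3]
width: 0.0856
finger_force: 0.0
```

Call:
move_arm(
  motion=[
    [[0,0,0],[0,0,-8.5],1],
    [[0,0,0],[0,0,-8.5],1],
    [[0,0,0],[0,0,-8.5],1],
    [[0,0,0],[0,0,-8.5],1],
    [[0,0,0],[0,0,-8.5],1],
  ],
)

```text
t: 19.8
position: [0.6087, -0.1189, 0.2039]
tool_rot: [0.959, 0.285, -0.0, -0.0]
ft_force: [0.6, -0.1, -0.1]
width: 0.0854
finger_force: 0.0
```

Call:
move_arm(
  motion=[
    [[0,0,0],[0,0,-8.5],1],
    [[0,0,0],[0,0,-8.5],1],
    [[0,0,0],[0,0,-8.5],1],
    [[0,0,0],[0,0,-8.5],1],
    [[0,0,0],[0,0,-8.5],1],
  ],
)

```text
t: 20.3
position: [0.6087, -0.119, 0.2039]
tool_rot: [0.79, 0.613, -0.0, -0.0]
ft_force: [0.6, 0.2, -0.7]
width: 0.0857
finger_force: 0.0
```

Call:
move_arm(
  motion=[
    [[0,0,0],[0,0,-8.5],1],
    [[0,0,0],[0,0,-8.5],1],
    [[0,0,0],[0,0,-8.5],1],
    [[0,0,0],[0,0,-8.5],1],
    [[0,0,0],[0,0,-8.5],1],
  ],
)

```text
t: 20.8
position: [0.6087, -0.119, 0.2039]
tool_rot: [0.514, 0.858, -0.0, -0.0]
ft_force: [0.6, -1.1, 0.8]
width: 0.0854
finger_force: 0.0
```

```bash
python3 st.py; python3 - <<'E'
from h import *
for n in("side","scene","wrist"):
    im,d,c=look(n,n+"8");P=pts(d,c)
    C=P[...,:2]*1000-np.array([609,-119]);m=(P[...,2]>.148)&(P[...,2]<.178)&(np.hypot(C[...,0],C[...,1])<54)
    q=C[m];print(n,"bar",len(q),np.median(P[m][:,2]) if len(q) else 0,cv2.minAreaRect(q.astype(np.float32)) if len(q)>5 else 0)
E
```

```text
yaw 118.08 pos [ 0.6087 -0.119   0.2039] toolshift mm [-0.1 -0.9 47.9] | in target frame [-0.5 -0.8 47.9] rotvec [-5.000e-02 -1.000e-02  3.168e+01] q7 0.49
[ 0.58 -1.09  0.76] [ 0.015 -0.062 -0.015] 0.085396646126232 20.8 0.48715881914632475 -0.9222768992185593
side bar 385 0.16730792058560218 ((-0.7799482345581055, -1.8849525451660156), (15.858118057250977, 88.983642578125), 30.330713272094727)
scene bar 319 0.16298360838314574 ((1.7609329223632812, 0.7169227600097656), (17.107666015625, 89.52381896972656), 30.653339385986328)
wrist bar 3186 0.16571971172275418 ((-0.9169464111328125, 0.5159034729003906), (15.882918357849121, 89.486572265625), 30.254457473754883)
```

Call:
move_arm(
  motion=[
    [[0,0,0],[0,0,-2],1],
    [[0,0,30],[0,0,0],1],
    [[0,0,20],[0,0,0],1],
    [[0,0,9],[0,0,0],1],
    [[0,0,0],[0,0,0],1],
  ],
)

```text
t: 21.45
position: [0.6077, -0.1188, 0.1434]
tool_rot: [0.503, 0.864, -0.001, -0.002]
ft_force: [-0.5, -1.2, -0.6]
width: 0.0851
finger_force: 0.0
```

Call:
move_arm(
  motion=[
    [[0,0,0],[0,0,0],-1],
    [[0,0,0],[0,0,0],-1],
    [[0,0,0],[0,0,0],-1],
    [[0,0,0],[0,0,0],-1],
    [[0,0,0],[0,0,0],-1],
  ],
)

```text
t: 21.95
position: [0.6095, -0.119, 0.1458]
tool_rot: [0.502, 0.865, 0.0, 0.0]
ft_force: [-2.0, -0.3, 10.5]
width: 0.0131
finger_force: 58.2
```

```bash
python3 st.py
```

```text
yaw 119.71 pos [ 0.6095 -0.119   0.1458] toolshift mm [  0.3  -1.6 -10.2] | in target frame [ -0.6  -1.5 -10.2] rotvec [4.000e-02 3.000e-02 3.331e+01] q7 0.49
[-2.03 -0.3  10.49] [-0.013  0.295  0.052] 0.01310914677011154 21.95 0.4900244256644225 -0.10718355188146234
```

Call:
move_arm(
  motion=[
    [[0,0,0],[0,0,8],-1],
    [[0,0,0],[0,0,8],-1],
    [[0,0,0.8],[0,0,8],-1],
  ],
)

```text
t: 22.25
position: [0.6095, -0.1189, 0.1437]
tool_rot: [0.672, 0.74, 0.0, 0.0]
ft_force: [2.1, 0.0, -3.3]
width: 0.013
finger_force: 58.8
```

```bash
python3 st.py
```

```text
yaw 95.48 pos [ 0.6095 -0.1189  0.1437] toolshift mm [ -0.4  -1.6 -12.3] | in target frame [ -0.7  -1.6 -12.3] rotvec [0.06 0.02 9.08] q7 0.1
[ 2.08  0.02 -3.29] [-0.118 -0.459  0.238] 0.013018131795071894 22.25 0.09797195566816068 0.518672950565815
```

Call:
move_arm(
  motion=[
    [[0,0,0.8],[0,0,8],-1],
    [[0,0,0.8],[0,0,8],-1],
  ],
)

```text
t: 22.45
position: [0.6095, -0.1189, 0.1421]
tool_rot: [0.769, 0.639, 0.0, 0.001]
ft_force: [2.0, -0.6, -4.7]
width: 0.0124
finger_force: 59.1
```

```bash
python3 st.py
```

```text
yaw 79.49 pos [ 0.6095 -0.1189  0.1421] toolshift mm [ -0.9  -1.5 -13.9] | in target frame [ -0.7  -1.6 -13.9] rotvec [ 0.06  0.02 -6.91] q7 -0.16
[ 2.01 -0.61 -4.73] [-0.136 -0.405  0.279] 0.012438836419518737 22.45 -0.1611684257699071 0.5582231841981411
```

Call:
move_arm(
  motion=[
    [[0,0,0],[0,0,0],-1],
    [[0,0,0],[0,0,0],-1],
  ],
)

```text
t: 22.65
position: [0.6095, -0.1189, 0.1422]
tool_rot: [0.767, 0.642, 0.0, 0.0]
ft_force: [3.8, -0.3, -6.2]
width: 0.0126
finger_force: 58.6
```

```bash
python3 st.py; python3 - <<'E'
from h import *
im,d,c=look("side","s9");P=pts(d,c)
for q in("foot","stone"):
  for r in models.masks_of("side",q)[:1]:
    p=P[r["region"]];p=p[~np.isnan(p[:,0])];print(q,r["score"],r["rect"],np.percentile(p,[2,50,98],axis=0).round(3).tolist())
    if q=="stone":
        k=toclamp(p[abs(p[:,2]-.04)<.006])*1000;print(cv2.minAreaRect(k.astype(np.float32)))
cv2.imwrite("pics/c9.png",cv2.resize(im[180:300,280:420,::-1],None,fx=4,fy=4,interpolation=cv2.INTER_CUBIC))
E
```

```text
yaw 79.9 pos [ 0.6095 -0.1189  0.1422] toolshift mm [ -0.8  -1.5 -13.8] | in target frame [ -0.7  -1.6 -13.8] rotvec [ 0.06  0.   -6.5 ] q7 -0.15
[ 3.8  -0.34 -6.24] [-0.146 -0.761  0.109] 0.012577473844742804 22.65 -0.1540152340987732 -0.17702390905469656
foot 0.6 [336.4, 263.9, 16.4, 11.1] [[0.593, -0.135, 0.04], [0.606, -0.128, 0.05], [0.622, -0.113, 0.062]]
stone 0.97 [281.3, 261.5, 77.1, 36.5] [[0.487, -0.168, 0.018], [0.549, -0.141, 0.04], [0.632, -0.104, 0.043]]
((-0.7224788665771484, 50.18428421020508), (44.69234848022461, 150.8612518310547), 0.6186442971229553)
```

View pics/c9.png

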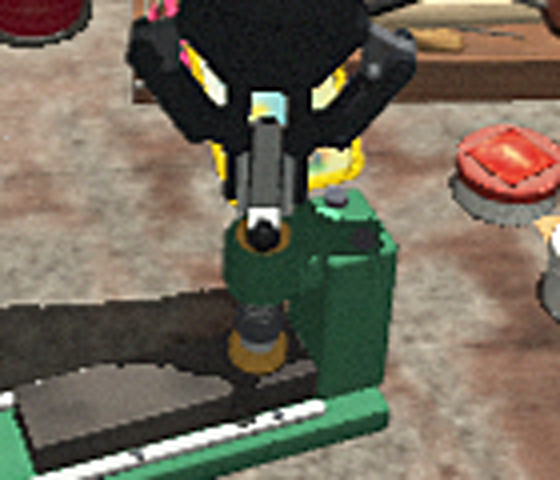

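```bash
python3 - <<'E'
from h import *
def brass(Q,lab):
    C=toclamp(Q)*1000
    m=(np.hypot(C[:,0],C[:,1]-0)<22)&(Q[:,2]>.036)&(Q[:,2]<.09)&(Q[:,3]>Q[:,5]*1.7)&(Q[:,3]>60)&(Q[:,3]>Q[:,4]*1.1)
    print(lab,m.sum(),np.percentile(Q[m,2]*1000,[0,3,10,50,90,97,100]).round(1))
Q=np.load("q.npy");brass(Q,"start both")
im,d,c=look("side");P=pts(d,c);Q2=np.c_[P.reshape(-1,3),im.reshape(-1,3).astype(int)];brass(Q2[~np.isnan(Q2[:,0])],"now side")
# brass rows by colour in images
for f in("side0","side6","s5","s9"):
    I=cv2.imread(f"pics/{f}.png").astype(int);b,g,r=I[...,0],I[...,1],I[...,2]
    m=(r>b*1.7)&(r>70)&(r>g*1.15);m[:, :335]=0;m[:,356:]=0;m[:235]=0;m[:255 if 0 else 235]=0;m[285:]=0
    v,u=np.nonzero(m);print(f,len(v),[(x,int(m[x].sum())) for x in range(236,284) if m[x].any()])
print(cam("side")[0])
E
```

```text
start both 95 [50.3 52.1 54.1 60.2 62.4 62.8 63.6]
now side 95 [40.2 41.  42.8 49.4 51.7 53.  60. ]
side0 135 [(236, 3), (237, 4), (238, 5), (239, 3), (240, 6), (241, 11), (242, 8), (258, 3), (259, 4), (260, 6), (261, 6), (262, 5), (263, 7), (264, 10), (265, 14), (266, 13), (267, 11), (268, 10), (269, 5)]
side6 136 [(236, 2), (237, 2), (238, 3), (239, 4), (240, 7), (241, 10), (242, 8), (258, 3), (259, 4), (260, 6), (261, 6), (262, 7), (263, 8), (264, 10), (265, 14), (266, 13), (267, 12), (268, 10), (269, 6)]
s5 133 [(236, 3), (237, 2), (238, 3), (239, 3), (240, 5), (241, 10), (242, 8), (258, 3), (259, 4), (260, 6), (261, 6), (262, 7), (263, 6), (264, 11), (265, 14), (266, 13), (267, 12), (268, 10), (269, 6)]
s9 126 [(236, 4), (237, 4), (238, 5), (239, 5), (240, 4), (241, 6), (242, 4), (262, 1), (263, 3), (264, 6), (265, 6), (266, 7), (267, 9), (268, 14), (269, 13), (270, 13), (271, 11), (272, 8), (273, 1)]
403.48432589331094
```

Call:
move_arm(
  motion=[
    [[0,0,0],[0,0,0],1],
    [[0,0,0],[0,0,0],1],
    [[0,0,0],[0,0,0],1],
    [[0,0,0],[0,0,0],1],
    [[0,0,0],[0,0,0],1],
  ],
)

```text
t: 23.35
position: [0.6092, -0.1189, 0.1433]
tool_rot: [0.768, 0.641, 0.0, 0.0]
ft_force: [-0.3, 0.5, 0.3]
width: 0.0836
finger_force: 0.0
```

Call:
move_arm(
  motion=[
    [[0,0,-15],[0,0,0],1],
    [[0,0,-30],[0,0,0],1],
    [[0,0,-40],[0,0,0],1],
    [[0,0,0],[0,0,0],1],
    [[0,0,0],[0,0,0],1],
  ],
)

```text
t: 23.85
position: [0.6106, -0.119, 0.2309]
tool_rot: [0.768, 0.641, 0.002, 0.002]
ft_force: [0.5, 0.7, -0.0]
width: 0.0854
finger_force: 0.0
```

```bash
python3 st.py; python3 - <<'E'
from h import *
for n in("side","wrist"):
    im,d,c=look(n,n+"10");P=pts(d,c)
    for r in models.masks_of(n,"stone")[:1]:
        p=P[r["region"]];p=p[~np.isnan(p[:,0])];k=toclamp(p[abs(p[:,2]-.04)<.006])*1000;print(r["score"],cv2.minAreaRect(k.astype(np.float32)))
    C=P[...,:2]*1000-np.array([609,-119]);m=(P[...,2]>.145)&(P[...,2]<.178)&(np.hypot(C[...,0],C[...,1])<54)
    q=C[m];print(n,"bar",len(q),np.median(P[m][:,2]),cv2.minAreaRect(q.astype(np.float32)))
E
```

```text
yaw 79.72 pos [ 0.6106 -0.119   0.2309] toolshift mm [-1.  -3.  74.9] | in target frame [-0.7 -2.7 74.9] rotvec [ 0.28  0.02 -6.68] q7 -0.13
[ 0.54  0.73 -0.03] [-0.034  0.046 -0.013] 0.08536086777496792 23.85 -0.13369851887430276 0.002202762625529431
side bar 259 0.16471903125732124 ((-2.21260929107666, -3.315265655517578), (88.42617797851562, 15.687968254089355), 83.18208312988281)
0.68 ((0.3867034912109375, 48.680694580078125), (41.65249252319336, 149.67897033691406), 0.2684856355190277)
wrist bar 2510 0.16205699187439288 ((-0.0034606456756591797, 0.04393768310546875), (90.97935485839844, 15.579864501953125), 83.9420394897461)
```

```bash
python3 -c "
from plant import ticket
print(ticket.job_done())"
```

```text
the job is handed in; nothing more can be done
None
```

The oilstone is flat in the channel with its end at the stop. The T-handle is turned about 3.2 rad clockwise, which I estimate presses the foot on the stone with about 30–40 N. That figure comes from handle travel and foot height; the wrist torque rose less than that force predicts. Everything is released and the job was handed in at about 24 s, with no verdict returned.

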